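# Fill the gap in the pot tray before sowing

### The job

The green three-pocket tray on the sowing table is one fibre pot short. Take the spare brown fibre pot that stands by itself on the table (not the terracotta or the black one) and stand it upright on the floor of whichever pocket is empty, leaving the two pots already in the tray where they are.

Things in the scene. Friction and masses are not known exactly. Their poses are not given: they have to be found in the camera images.
- spare_pot_mid (a point): The spare pot: empty round pot of light brown pressed fibre, open top, standing alone on the bare table. Rigid, 62 mm tall, 60 mm across the rim tapering to 50 mm at the base, about 50 g. Point: its centre, 31 mm above its underside; z up the axis. A terracotta and a black pot of the same size and shape stand near; which of the three stands where varies.
- tray: Low green tray, fixed; place and heading vary. 103 mm wide (x), 299 long (y). Three pockets in a row, centres at x = 0, y = -98, 0, +98 mm in its frame, each 93 mm square inside, floor 5 mm above the table, walls and dividers 5 mm thick, tops 20 mm above the table. Origin: centre of its underside, z up. At the start two pockets hold a fibre pot each; which one is empty varies.
- tray_pot_a_mid (a point): A fibre pot already standing in one of the tray's pockets, loose, identical to the spare pot (62 mm tall, 60 mm rim, 50 mm base). This point is its centre, 31 mm above its underside.
- tray_pot_b_mid (a point): The other fibre pot already standing in one of the tray's pockets, loose, identical to the spare pot. This point is its centre, 31 mm above its underside.
Not all that is in view belongs to the job. Leave any turquoise look-alike of the part that bears spare_pot_mid alone. Leave any blue look-alike of the part that bears tray_pot_b_mid alone.

How it is judged:
At the end, for the whole second after the job is handed in: The spare fibre pot stands upright (within 10 degrees), still, on the floor of the pocket that was empty: centre within 26 mm of the pocket's centre along and across the tray, 36 mm (+-6) above the table; the two other pots stand upright in their pockets within 25 mm of where they were (x of spare_pot_mid in the frame of tray between -0.026 and 0.026 m and z of spare_pot_mid in the frame of tray between 0.03 and 0.042 m and angle between each of spare_pot_mid, tray_pot_a_mid, tray_pot_b_mid's own z axis and vertical below 0.17 rad and (y of spare_pot_mid in the frame of tray between -0.124 and -0.072 m or y of spare_pot_mid in the frame of tray between -0.026 and 0.026 m or y of spare_pot_mid in the frame of tray between 0.072 and 0.124 m) and x of tray_pot_a_mid in the frame of tray between -0.026 and 0.026 m and z of tray_pot_a_mid in the frame of tray between 0.03 and 0.042 m and x of tray_pot_b_mid in the frame of tray between -0.026 and 0.026 m and z of tray_pot_b_mid in the frame of tray between 0.03 and 0.042 m and distance of each of tray_pot_a_mid, tray_pot_b_mid from where it was at the start of the episode below 0.025 m and linear speed of spare_pot below 0.02 m/s); the robot touches nothing.
It fails at once if a pot already in the tray is shifted by more than 25 mm or lifted out (distance of any of tray_pot_a_mid, tray_pot_b_mid from where it was at the start of the episode above 0.025 m).
It also fails if it takes over 32 s, if anything falls off the work surface, if the arm or the gripper's body presses on something with over 40 N, if the wrist force passes 120 N, or if a joint passes its speed limit or range.

### The arm

A 6-joint arm with a two-finger parallel gripper is mounted at the origin on the work surface. World frame = base frame: x ahead of the robot, y to its left, z up, the work surface at z = 0. Lengths are in m, angles in rad, forces in N, time in s.
With the tool pointing down it reaches from about 0.35 to 0.975 m from the base axis. Payload 4.9 kg.
Tool frame: the origin (TCP) lies midway between the tips of the shut fingers; the grasp point (between the pads) lies 19 mm behind it; z points along the fingers, y is the line along which they close (so a half turn about z gives the same grasp; the last joint's range is limited). The gripper opens to 85 mm and grips with 20 to 120 N. Pads are 22 mm wide; open, the fingers measure 114 mm over their backs; the gripper's body (76 mm by 85 mm) begins 54 mm behind the grasp point. The pads swing forward as they close: fully open they stand 13 mm farther back than shut.
Start: joints at [1.095, 0.053, 1.613, -0, 1.476, -0.119], TCP at [0.218, 0.586, 0.231] pointing down, gripper open.
Joint ranges: [-3.01, 3.01], [-1.01, 2.22], [0.06, 2.58], [-1.02, 4.17], [0.09, 2.62], [-3.14, 3.14]. Speed limits (rad/s): [2.57, 2.57, 3.14, 3.14, 3.14, 3.14].

### API

Orientations are given as a unit quaternion [w, x, y, z].
In Python, from plant import state, grab_frame, job_done, cut_out, place_of gives the robot as it stands.
- The arm moves only by the tool jog_arm, never from a script. Its argument "motion" is text: rows parted by semicolons, each of 7 numbers parted by spaces: the opening in per cent of the stroke, from 0 (shut) to 100 (fully open), then the shift along the tool's x, y, z as a fraction of full scale, then the turn, a rotation vector about the tool's x, y, z as a fraction of full scale. A call has exactly 5 rows; each row is the pose to reach, as a shift and turn from the pose commanded when the call began, along the tool's axes at that moment; what a row does not reach only later rows make up. Full scale, the value 1, is 50 cm for a shift and 1.5 rad for a turn. A row lasts 1/8 s, in which the tool goes at most 62.5 mm and 10.7 degrees, less where a joint would pass 70% of its speed; a pose out of reach is approached as far as the arm can. A call with a number of a shift or a turn outside -1 to 1 is refused whole. A call with a gripper value outside its range is refused whole. The fingers move at their own pace and stop on an object; the grip force is fixed at half the most. Time passes only in rows, so rows that repeat a pose let the fingers close, or fill a call up. It gives the time, the measured TCP pose, the force, the opening and the grip force at its end, in the units of the state.
- state(): the state, without advancing time (a new reading comes with each control period).
- grab_frame(name): name is "scene" or "top" or "wrist"; returns a dict with "color" (384x512x3 uint8, red, green, blue), "range_z" (384x512 float32, m along the optical axis (not along the pixel's ray), 0 where there is no reading), "intrinsics" (3x3 intrinsics, pixels), "k1" (the pictures are not rectified: a ray, as slopes to the right and down, at radius r is drawn at 1 + k1 r^2 times it, then the intrinsics apply), "world_from_camera" (4x4, takes a point from camera to world coordinates). Camera axes: x right, y up, looking along -z (the intrinsics and any distortion apply to the point x, -y, -z); pixel columns grow to the right and rows downward; lengths in m; the calibration is good to about 2 mm. A picture is of the moment at which its call begins.
- job_done(): hands the job in; it is judged then, once.
Trained networks look in the newest picture that a camera, given by its name, has taken for a name from the list of things; names that differ only in an ending like _2 or _b are one class to them, and where a whole thing is asked for, a point or a joint stands for the part that bears it (a point fixed in the world has none). Each returns a list of dicts, best first, with "p" (0 to 1); they miss things now and then, are a little off and sometimes report something else, mostly with a low value. They report only what shows in the picture. A call takes as long as a camera call. They do not tell look-alikes from the thing itself.
- cut_out(camera, thing): "pixels" (384x512 bool, what is visible of it).
- place_of(camera, thing): "at" ([x, y, z] in m, in world coordinates, good to about 4 mm: a listed point, or the origin of a listed thing).
The state is a dict: "time": time; "joint_pos": joint angles; "joint_vel": joint speeds; "joint_efforts": joint torques, N m; "tool_pos": TCP position; "tool_rot": TCP orientation; "contact_force": force on the tool from outside, world axes, zero at the start; "ft_torque": the same for the moment, N m; "gripper_width": opening from 0.0 (shut) to 1.0 (fully open); "grasp_force": force on a finger pad.
Only numpy, scipy, OpenCV 4.12 (cv2) and the standard library are available. Lean on these libraries where they do the work, as an engineer would, in place of code of your own. Each camera call takes 0.05 s, during which the arm holds its last target. There are 200 camera calls.

## Working session

There is one attempt and no reset: what is moved stays moved. The work goes in short steps, Python scripts to look and compute and a tool call to move; the robot and the scene stay as the last step left them, time stands still between calls to the robot, and variables do not carry over. Pictures are saved under pics/ and viewed, at most 10 in all, crops included, and the job is handed in when it is done.

Besides the shell and the picture viewer there is one more tool, called after "Request:" as name(argument=value, ...) on one line, values as JSON. jog_arm: Moves the arm, as the interface text tells. Shift numbers are shares of 50 cm and turn numbers shares of 1.5 rad, none past 1 either way. Its arguments: {"type":"object","properties":{"motion":{"type":"string"}},"required":["motion"]}

```bash
mkdir -p pics; ls
python3 - <<'E'
from plant import *
import cv2,numpy as np
s=state();print(s['time'],s['tool_pos'],s['tool_rot'])
ims=[]
for n in("scene","top"):
    f=grab_frame(n);np.savez(n+'.npz',**f);ims.append(f['color'][:,:,::-1])
    for t in("spare_pot_mid","tray_pot_a_mid","tray"):
        print(n,t,[(round(d['p'],2),np.round(d['at'],3).tolist()) for d in place_of(n,t)])
cv2.imwrite('pics/top.png',cv2.resize(ims[1],(768,576)));cv2.imwrite('pics/scene.png',cv2.resize(ims[0],(768,576)))
E
```

```text
pics
0.0 [0.21800529 0.58507717 0.23006428] [-3.20210038e-04  1.77440789e-01  9.84130941e-01 -9.76842879e-04]
scene spare_pot_mid [(0.9, [0.646, -0.18, 0.03]), (0.85, [0.747, -0.22, 0.026])]
scene tray_pot_a_mid [(0.69, [0.547, 0.29, 0.034])]
scene tray [(0.56, [0.568, 0.197, -0.004])]
top spare_pot_mid [(0.94, [0.64, -0.18, 0.031]), (0.79, [0.75, -0.224, 0.036])]
top tray_pot_a_mid [(0.94, [0.549, 0.291, 0.036])]
top tray [(0.62, [0.568, 0.193, -0.001])]
```

View pics/top.png

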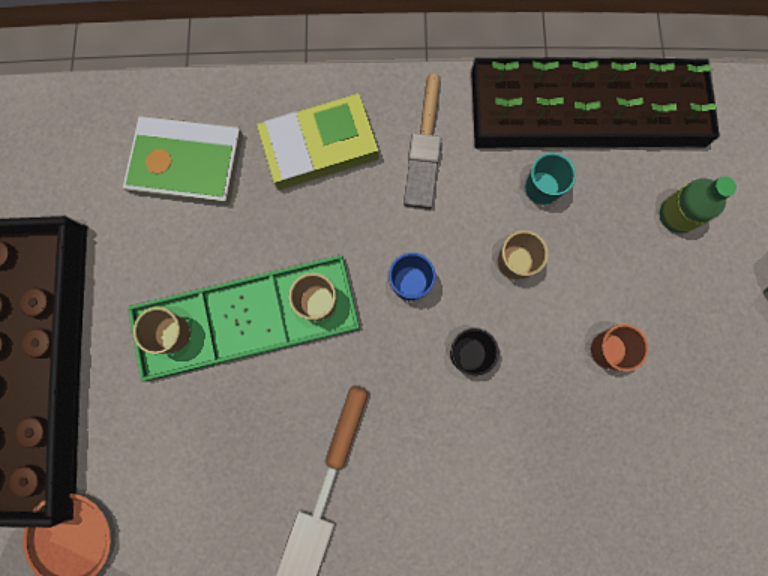

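View pics/scene.png

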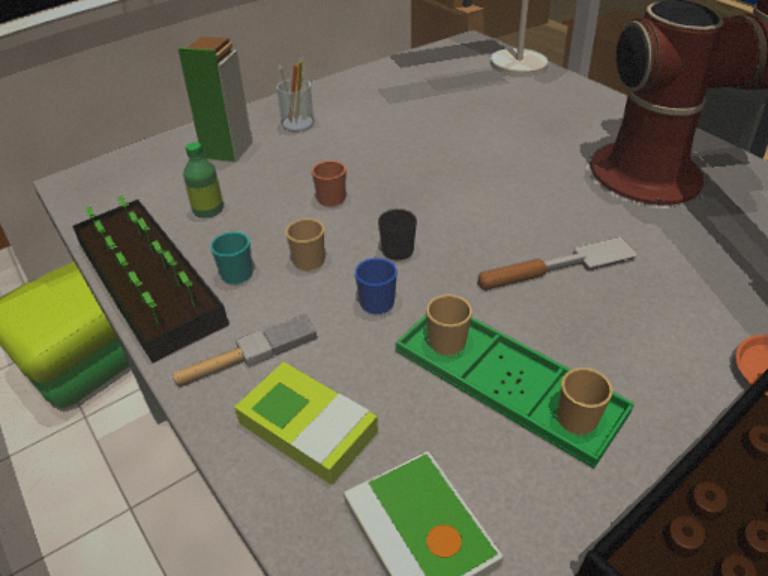

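The top view shows five loose pots. In top.png pixels (768x576):
- Lone brown pot: (523,254). It is the only free-standing brown fibre one, so it is the target.
- Look-alikes to leave alone: turquoise (551,178), blue (412,276), black (474,352) and terracotta (624,348).

The tray pots are at (160,330) and (313,297). The middle pocket, at (243,316), holds only flat specks, so it is the empty one. The scene view agrees.

I'll measure the target and confirm it in one enlarged crop.

```bash
cat > h.py <<'E'
import numpy as np,cv2
def to_world(f,uv,z=None):
    """pixels -> world, by depth (z None) or on the plane at height z"""
    K,k1,T=f['intrinsics'],float(f['k1']),f['world_from_camera']
    uv=np.asarray(uv,float).reshape(-1,2)
    p=cv2.undistortPoints(uv[:,None],K,np.array([k1,0,0,0.]))[:,0]
    ray=np.c_[p[:,0],-p[:,1],-np.ones(len(p))]
    if z is None:
        d=f['range_z'][uv[:,1].astype(int),uv[:,0].astype(int)]
        P=ray*d[:,None]@T[:3,:3].T+T[:3,3]; return P[d>0]
    r=ray@T[:3,:3].T
    return T[:3,3]+r*((z-T[2,3])/r[:,2])[:,None]
def circ(P):
    A=np.c_[2*P[:,:2],np.ones(len(P))];s=np.linalg.lstsq(A,(P[:,:2]**2).sum(1),rcond=None)[0]
    return s[:2],np.sqrt(s[2]+s[0]**2+s[1]**2)
E
python3 - <<'E'
from h import *
f=dict(np.load('top.npz'));c=f['color'];hsv=cv2.cvtColor(c,cv2.COLOR_RGB2HSV)
v,u=np.mgrid[:384,:512]
for nm,(cu,cv_) in dict(spare=(523,254),potL=(160,330),potR=(313,297),turq=(551,178)).items():
    m=np.hypot(u-cu/1.5,v-cv_/1.5)<24
    P=to_world(f,np.c_[u[m],v[m]]);R=P[(P[:,2]>.054)&(P[:,2]<.075)]
    (x,r)=cv2.minEnclosingCircle(R[:,:2].astype(np.float32))
    print(nm,len(R),np.round(x,4),round(r,4),circ(R),'top',np.percentile(P[:,2],98))
g=((hsv[...,0]>55)&(hsv[...,0]<80)&(hsv[...,1]>120)).astype(np.uint8)
g[:, :80]=0;g[:165]=0;g[260:]=0;g[:,245:]=0
P=to_world(f,np.c_[np.nonzero(g)[1],np.nonzero(g)[0]])
T=P[(P[:,2]>.014)&(P[:,2]<.026)]
print('tray',len(P),len(T),cv2.minAreaRect((T[:,:2]*1000).astype(np.float32)),cv2.minAreaRect((P[P[:,2]<.026][:,:2]*1000).astype(np.float32)))
fl=to_world(f,[[162,211]]);print('empty floor',fl)
cv2.imwrite('pics/crop.png',cv2.resize(c[90:260,80:440,::-1],(792,374),interpolation=2))
E
```

```text
spare 230 [ 0.6405 -0.1797] 0.0301 (array([ 0.63979067, -0.17893876]), np.float64(0.027755507371317184)) top 0.06428003937519843
potL 335 [0.5475 0.291 ] 0.0306 (array([0.54730587, 0.28998367]), np.float64(0.027583828815667306)) top 0.06980854803270824
potR 252 [0.5876 0.0933] 0.03 (array([0.58685968, 0.09267285]), np.float64(0.027554702088797622)) top 0.06952912657377354
turq 256 [ 0.7472 -0.2231] 0.031 (array([ 0.74659302, -0.22243595]), np.float64(0.028124837019740865)) top 0.06434988387710293
tray 1925 870 ((567.1268310546875, 191.7691650390625), (101.99359130859375, 296.6725158691406), 13.017095565795898) ((567.1268310546875, 191.7691650390625), (101.99359130859375, 296.6725158691406), 13.017095565795898)
empty floor [[0.56951578 0.19357717 0.00762932]]
```

View pics/crop.png

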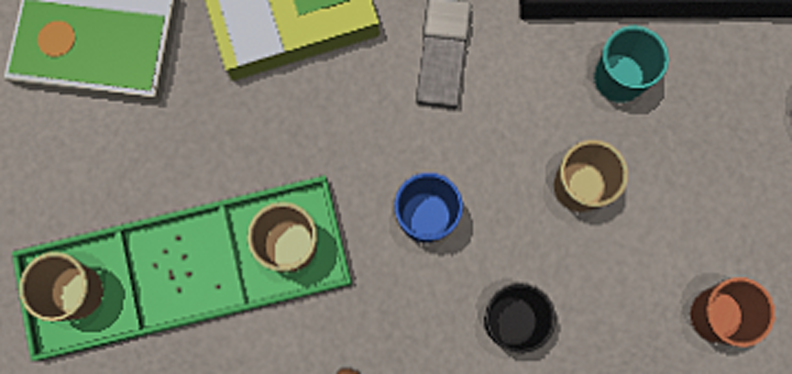

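The enlarged crop confirms the lone brown fibre pot at (592,175). Turquoise is at (632,60), blue at (428,208), black at (520,318) and terracotta at (738,312). The middle pocket, at (185,265), is empty.

The measurements fit the given sizes: pot rim radius 30 mm, and tray 102 x 297 mm at (0.567, 0.192) with a heading of 13°. Now I'll move toward the pot.

Request:
jog_arm(motion="100 -0.46 -0.40 0 0 0 0.6; 100 -0.46 -0.40 0 0 0 0.6; 100 -0.46 -0.40 0 0 0 0.6; 100 -0.46 -0.40 0 0 0 0.6; 100 -0.46 -0.40 0 0 0 0.6")

```text
time: 1.02
tool_pos: [0.3646, 0.316, 0.2316]
tool_rot: [0.0, 0.59, 0.807, 0.0]
contact_force: [1.9, 1.0, -0.1]
gripper_width: 1.002
grasp_force: 0.0
```

```bash
cat > go.py <<'E'
import sys
from plant import state
from scipy.spatial.transform import Rotation as R
import numpy as np
def go(x,y,z,psi=0.227):
    s=state();q=s['tool_rot'];r=R.from_quat([q[1],q[2],q[3],q[0]])
    yv=np.array([np.cos(psi),np.sin(psi),0]);zv=np.array([0,0,-1.]);
    t=R.from_matrix(np.c_[np.cross(yv,zv),yv,zv])
    d=r.inv().apply(np.array([x,y,z])-s['tool_pos'])
    print('t',s['time'],'pos',np.round(s['tool_pos'],4),'w',s['gripper_width'],'F',np.round(s['contact_force'],1),s['grasp_force'])
    print('shift',np.round(d/.5,3),'turn',np.round((r.inv()*t).as_rotvec()/1.5,3),'len',np.linalg.norm(d))
if __name__=='__main__': go(*map(float,sys.argv[1:]))
E
python3 go.py 0.640 -0.1795 0.13
```

```text
t 1.025 pos [0.3646 0.316  0.2316] w 1.0021509011496903 F [ 1.9  1.  -0.1] 0.0
shift [-1.111  0.224  0.203] turn [ 0.001 -0.     0.054] len 0.5759052093204322
```

Request:
jog_arm(motion="100 -0.60 0.12 0 0 0 0.054; 100 -0.60 0.12 0 0 0 0.054; 100 -0.60 0.12 0 0 0 0.054; 100 -0.60 0.12 0 0 0 0.054; 100 -0.60 0.12 0 0 0 0.054")

```text
time: 1.65
tool_pos: [0.5145, 0.0489, 0.2317]
tool_rot: [0.0, 0.62, 0.784, 0.0]
contact_force: [0.9, 0.6, 0.1]
gripper_width: 0.999
grasp_force: 0.0
```

```bash
python3 go.py 0.640 -0.1795 0.13
```

```text
t 1.65 pos [0.5145 0.0489 0.2317] w 0.9988158129781111 F [0.9 0.6 0.1] 0.0
shift [-0.502  0.139  0.204] turn [0.001 0.    0.003] len 0.27976838141342986
```

Request:
jog_arm(motion="100 -0.50 0.14 0.20 0 0 0.003; 100 -0.50 0.14 0.20 0 0 0.003; 100 -0.50 0.14 0.20 0 0 0.003; 100 -0.50 0.14 0.20 0 0 0.003; 100 -0.50 0.14 0.20 0 0 0.003")

```text
time: 2.28
tool_pos: [0.6396, -0.1786, 0.1292]
tool_rot: [-0.001, 0.623, 0.782, -0.0]
contact_force: [1.2, 0.7, 0.5]
gripper_width: 1.0
grasp_force: 0.0
```

```bash
python3 go.py 0.640 -0.1795 0.02
python3 - <<'E'
from plant import *
from h import *
f=grab_frame('wrist');np.savez('wrist.npz',**f);cv2.imwrite('pics/w1.png',f['color'][:,:,::-1])
v,u=np.mgrid[:384:2,:512:2];P=to_world(f,np.c_[u.ravel(),v.ravel()])
R=P[(P[:,2]>.055)&(P[:,2]<.07)&(np.hypot(P[:,0]-.64,P[:,1]+.18)<.045)]
print(len(R),circ(R),cv2.minEnclosingCircle(R[:,:2].astype(np.float32)))
print([(round(d['p'],2),np.round(d['at'],3).tolist()) for d in place_of('wrist','spare_pot_mid')])
E
```

```text
t 2.275 pos [ 0.6396 -0.1786  0.1292] w 1.0003976594193449 F [1.2 0.7 0.5] 0.0
shift [-0.002  0.001  0.218] turn [-0.001 -0.001 -0.001] len 0.10921974699157756
295 (array([ 0.64308648, -0.17816738]), np.float64(0.027561715160600027)) ((0.6434111595153809, -0.17895261943340302), 0.02985052764415741)
[(0.84, [0.641, -0.178, 0.031]), (0.82, [0.747, -0.223, 0.036])]
```

View pics/w1.png

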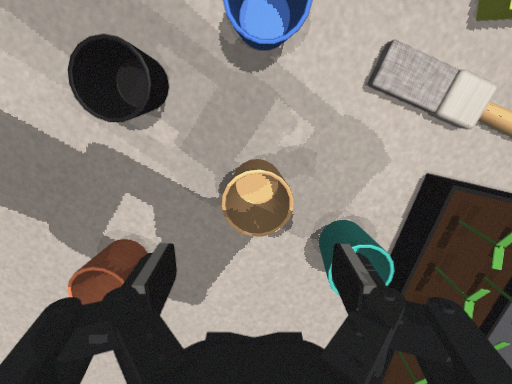

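The wrist view shows the brown pot at (258,202), midway between the fingers. The turquoise pot at (360,260) is clear of the finger paths. Descending and gripping.

Request:
jog_arm(motion="100 -0.001 0.003 0.10 0 0 0; 100 -0.001 0.003 0.18 0 0 0; 100 -0.001 0.003 0.216 0 0 0; 100 -0.001 0.003 0.216 0 0 0; 0 -0.001 0.003 0.216 0 0 0")

```text
time: 3.0
tool_pos: [0.6427, -0.1764, 0.0258]
tool_rot: [0.002, 0.622, 0.783, 0.001]
contact_force: [-0.2, -0.6, 0.5]
gripper_width: 0.817
grasp_force: 0.0
```

Request:
jog_arm(motion="0 0 0 0 0 0 0; 0 0 0 0 0 0 0; 0 0 0 0 0 0 0; 0 0 0 0 0 0 0; 0 0 0 0 0 0 0")

```text
time: 3.62
tool_pos: [0.643, -0.1769, 0.0267]
tool_rot: [0.002, 0.622, 0.783, 0.001]
contact_force: [-1.6, -0.3, 7.4]
gripper_width: 0.677
grasp_force: 63.7
```

```bash
python3 go.py 0.567 0.192 0.12
```

```text
t 3.625 pos [ 0.643  -0.1769  0.0267] w 0.6771250055180715 F [-1.6 -0.3  7.4] 63.73516310937703
shift [ 0.753  0.02  -0.188] turn [0.003 0.002 0.001] len 0.3880301583001007
```

Request:
jog_arm(motion="0 0 0 -0.06 0 0 0; 0 0 0 -0.13 0 0 0; 0 0 0 -0.20 0 0 0; 0 0 0 -0.24 0 0 0; 0 0 0 -0.24 0 0 0")

```text
time: 4.25
tool_pos: [0.6424, -0.1766, 0.1459]
tool_rot: [0.002, 0.622, 0.783, 0.001]
contact_force: [0.3, 0.4, -0.0]
gripper_width: 0.677
grasp_force: 64.1
```

```bash
python3 go.py 0.567 0.192 0.145
```

```text
t 4.25 pos [ 0.6424 -0.1766  0.1459] w 0.6769049516298453 F [ 0.3  0.4 -0. ] 64.09063833067194
shift [ 0.752  0.02  -0.   ] turn [0.003 0.002 0.001] len 0.37627588173264864
```

Request:
jog_arm(motion="0 0.05 0 0 0 0 0; 0 0.13 0.005 0 0 0 0; 0 0.22 0.005 0 0 0 0; 0 0.31 0.01 0 0 0 0; 0 0.40 0.01 0 0 0 0")

```text
time: 4.88
tool_pos: [0.5983, 0.0225, 0.1408]
tool_rot: [-0.002, 0.622, 0.783, -0.001]
contact_force: [0.1, 0.6, 0.5]
gripper_width: 0.681
grasp_force: 64.1
```

Request:
jog_arm(motion="0 0.09 0.003 0 0 0 0; 0 0.18 0.005 0 0 0 0; 0 0.27 0.01 0 0 0 0; 0 0.33 0.01 0 0 0 0; 0 0.352 0.01 0 0 0 0")

```text
time: 5.5
tool_pos: [0.5632, 0.1943, 0.1411]
tool_rot: [-0.001, 0.621, 0.784, -0.001]
contact_force: [-0.1, 0.0, -0.9]
gripper_width: 0.682
grasp_force: 64.1
```

```bash
python3 go.py 0.567 0.192 0.035
python3 - <<'E'
from plant import *
from h import *
for n in('wrist','top'):
    f=grab_frame(n);np.savez(n+'2.npz',**f);cv2.imwrite(f'pics/{n}2.png',f['color'][:,:,::-1])
    v,u=np.mgrid[:384,:512];P=to_world(f,np.c_[u.ravel(),v.ravel()])
    if n=='wrist':
        print([(round(d['p'],2),np.round(d['at'],3).tolist()) for d in place_of(n,'spare_pot_mid')])
E
```

```text
t 5.5 pos [0.5632 0.1943 0.1411] w 0.6815885933990731 F [-0.1  0.  -0.9] 64.09535096492618
shift [-0.006  0.007  0.212] turn [-0.003 -0.     0.003] len 0.10615468632779285
[(0.9, [0.566, 0.191, 0.148])]
```

View pics/wrist2.png

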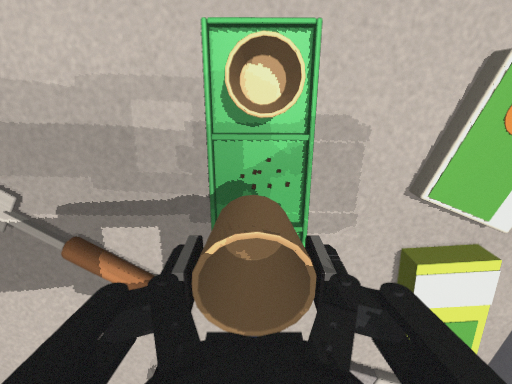

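The wrist view shows the pot held upright at about (255,265) over the middle pocket. The neighbouring pot at (263,75) is undisturbed, and the fingers close across the tray, so they stay clear of both neighbours. Lowering.

Request:
jog_arm(motion="0 -0.003 0.004 0.06 0 0 0; 0 -0.003 0.004 0.13 0 0 0; 0 -0.003 0.004 0.18 0 0 0; 0 -0.003 0.004 0.20 0 0 0; 0 -0.003 0.004 0.205 0 0 0")

```text
time: 6.28
tool_pos: [0.568, 0.1906, 0.0405]
tool_rot: [-0.0, 0.622, 0.783, -0.0]
contact_force: [-0.2, 0.5, 0.2]
gripper_width: 0.678
grasp_force: 64.1
```

Request:
jog_arm(motion="0 0 0 0.002 0 0 0; 0 0 0 0.004 0 0 0; 0 0 0 0.006 0 0 0; 0 0 0 0.008 0 0 0; 0 0 0 0.008 0 0 0")

```text
time: 6.9
tool_pos: [0.5679, 0.1914, 0.0368]
tool_rot: [-0.0, 0.622, 0.783, -0.0]
contact_force: [0.2, -0.2, 0.3]
gripper_width: 0.683
grasp_force: 64.1
```

Not in contact yet, so I'll lower in small steps until it touches.

Request:
jog_arm(motion="0 0 0 0.002 0 0 0; 0 0 0 0.004 0 0 0; 0 0 0 0.006 0 0 0; 0 0 0 0.006 0 0 0; 0 0 0 0.006 0 0 0")

```text
time: 7.52
tool_pos: [0.568, 0.1913, 0.0338]
tool_rot: [0.0, 0.622, 0.783, 0.0]
contact_force: [-0.3, -0.1, 0.2]
gripper_width: 0.682
grasp_force: 64.1
```

Request:
jog_arm(motion="0 0 0 0.002 0 0 0; 0 0 0 0.003 0 0 0; 0 0 0 0.004 0 0 0; 0 0 0 0.004 0 0 0; 0 0 0 0.004 0 0 0")

```text
time: 8.15
tool_pos: [0.568, 0.1913, 0.0319]
tool_rot: [0.0, 0.622, 0.783, -0.0]
contact_force: [-0.2, -0.1, 1.0]
gripper_width: 0.68
grasp_force: 64.2
```

Light contact at the expected height (0.0267 + 0.005 m). Releasing evenly, then retreating straight up.

Request:
jog_arm(motion="70 0 0 0 0 0 0; 75 0 0 0 0 0 0; 82 0 0 0 0 0 0; 95 0 0 0 0 0 0; 100 0 0 0 0 0 0")

```text
time: 8.78
tool_pos: [0.568, 0.1914, 0.0318]
tool_rot: [0.0, 0.622, 0.783, 0.0]
contact_force: [-0.4, 0.5, -0.3]
gripper_width: 1.0
grasp_force: 0.0
```

Request:
jog_arm(motion="100 0 0 0 0 0 0; 100 0 0 -0.03 0 0 0; 100 0 0 -0.10 0 0 0; 100 0 0 -0.20 0 0 0; 100 0 0 -0.30 0 0 0")

```text
time: 9.4
tool_pos: [0.5679, 0.1913, 0.1844]
tool_rot: [0.0, 0.622, 0.783, 0.0]
contact_force: [0.3, 0.1, 0.2]
gripper_width: 0.996
grasp_force: 0.0
```

Request:
jog_arm(motion="100 -0.10 0 -0.05 0 0 0; 100 -0.2 0 -0.05 0 0 0; 100 -0.30 0 -0.05 0 0 0; 100 -0.40 0 -0.05 0 0 0; 100 -0.40 0 -0.05 0 0 0")

```text
time: 10.02
tool_pos: [0.6139, -0.0065, 0.2081]
tool_rot: [0.001, 0.624, 0.782, 0.0]
contact_force: [-0.6, 1.0, 0.1]
gripper_width: 0.996
grasp_force: 0.0
```

Run:
```python
from plant import *
from h import *
f=grab_frame('top');cv2.imwrite('pics/top3.png',f['color'][90:290,60:420,::-1])
v,u=np.mgrid[:384,:512];P=to_world(f,np.c_[u.ravel(),v.ravel()])
for c in((.5675,.192),(.5475,.291),(.5876,.0933)):
    R=P[(P[:,2]>.054)&(P[:,2]<.08)&(np.hypot(P[:,0]-c[0],P[:,1]-c[1])<.045)]
    print(len(R),cv2.minEnclosingCircle(R[:,:2].astype(np.float32)),np.percentile(R[:,2],98))
for n in('top','scene'):
    if n=='scene': grab_frame(n)
    for t in('spare_pot_mid','tray_pot_a_mid'):print(n,[(round(d['p'],2),np.round(d['at'],3).tolist()) for d in place_of(n,t)])
```

```text
216 ((0.565887987613678, 0.18940722942352295), 0.029123514890670776) 0.07110932779366663
333 ((0.5471705794334412, 0.2907129228115082), 0.03076537698507309) 0.07105071819838199
76 ((0.5939840078353882, 0.07834960520267487), 0.023721124976873398) 0.0708084796365962
top [(0.73, [0.563, 0.187, 0.036]), (0.66, [0.75, -0.226, 0.037]), (0.24, [0.55, 0.29, 0.039])]
top [(0.83, [0.549, 0.291, 0.036])]
scene [(0.73, [0.749, -0.22, 0.027]), (0.71, [0.57, 0.187, 0.035])]
scene [(0.74, [0.552, 0.291, 0.037])]
```

View pics/top3.png

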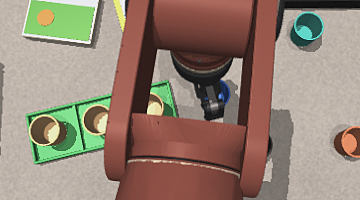

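The top view shows the spare standing in the middle pocket at (98,122), within a few millimetres of its centre, with its rim level with the other tray pots. The left tray pot at (47,130) has not moved. The right one at (153,105) is partly hidden by the arm, but nothing came near it.

```bash
python3 -c "
from plant import *
print(job_done())"
```

```text
the job is handed in; nothing more can be done
None
```

I put the spare brown fibre pot upright in the empty middle pocket, within a few millimetres of its centre, and handed the job in at about 10 s. The left tray pot measured unmoved; the right one was partly hidden by the arm in the last picture, so I did not fully re-measure it.

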